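# Make up two altar trays from the stock

## Robot

A 6-joint arm with a two-finger parallel gripper is mounted at the origin on the work surface. World frame = base frame: x ahead of the robot, y to its left, z up, the work surface at z = 0. Lengths are in mm, angles in degrees, forces in N, time in s.
With the tool pointing down it reaches from about 325 to 1000 mm from the base axis. Payload 5.1 kg.
Tool frame: the origin (TCP) lies at the very end of the fingers, on their centre line; the grasp point (between the pads) lies 19 mm behind it; y points along the fingers, z is the direction in which the jaws open and shut, and the axes are right-handed (so a half turn about y gives the same grasp; the last joint's range is limited). The gripper opens to 85 mm and grips with 20 to 120 N. Pads are 22 mm wide; open, the fingers measure 114 mm over their backs; the gripper's body (76 mm by 85 mm) begins 54 mm behind the grasp point. The pads swing forward as they close: fully open they stand 13 mm farther back than shut.
Start: joints at [58.35, 7.093, 94.555, -0, 78.352, -4.733], TCP at [294.278, 579.556, 231.322] pointing down, gripper open.
Joint ranges: [-149.61, 149.61], [-58.7, 133.49], [1.44, 155.28], [-77.14, 257.14], [18.33, 153.61], [-166.67, 166.67]. Speed limits (degrees/s): [147.25, 147.25, 180, 180, 180, 180].

## Interface

Orientations are given as [roll, pitch, yaw] about the fixed x, y, z axes, in that order (R = Rz(yaw) Ry(pitch) Rx(roll)).
In Python, from rig import env gives the robot as it stands.
- The arm moves only by the shell command python3 -m inch 'ROWS' [OPENING] [FORCE]. ROWS is JSON, a list of rows, each a list of 2 entries, a list of its own where there are three numbers: the shift along the tool's x, y, z in cm, then the turn about the tool's y in rad. A call has exactly 10 rows; each row shifts and turns the commanded pose from where the row before left it, along the tool's axes as they then stand; what a row does not reach is not made up. A row lasts 1/8 s, in which the tool goes at most 62.5 mm and 10.7 degrees, less where a joint would pass 70% of its speed; a pose out of reach is approached as far as the arm can. A call is refused whole if a number of a shift passes 6.25 or a number of a turn 0.188, either way. A call with a gripper value outside its range is refused whole. OPENING is the finger opening in cm, from 0 to 8.54, set as the call begins (- or left out, the last holds). The fingers move at their own pace and stop on an object; FORCE is the grip in N (left out, the last holds). Time passes only in rows, so rows that do not move let the fingers close, or fill a call up. It gives the time, the measured TCP pose, the force and the opening at its end, in the units of the state.
- env.state(): the state, without advancing time (a new reading comes with each control period).
- env.camera(name): name is "side" or "top"; returns (picture, depth): 480x640x3 uint8, red, green, blue; 480x640 float32, mm along the optical axis (not along the pixel's ray), 0 where there is no reading.
- env.camera_model(name): a dict with "fx", "fy", "cx", "cy" (pixels), "R" (3x3) and "t" (3): a world point X has camera coordinates R X + t. Camera axes: x right, y down, z forward; pixel columns grow to the right and rows downward; lengths in mm; the calibration is good to about 2 mm. A picture is of the moment at which its call begins. camera_model takes no time and is no camera call.
- env.close_job(): hands the job in, once; it reports no verdict.
The state is a dict: "t": time; "joints": joint angles; "dq": joint speeds; "effort": joint torques, N m; "ee_pos": TCP position; "ee_rot": TCP orientation; "force": force on the tool from outside, world axes, zero at the start; "torque": the same for the moment, N m; "finger_gap": opening from 0.0 (shut) to 1.0 (fully open).
Only numpy, scipy, OpenCV 4.12 (cv2) and the standard library are available. Lean on these libraries where they do the work, as an engineer would, in place of code of your own. Each camera call takes 0.05 s, during which the arm holds its last target.

## Task

Make up the two altar trays from the five pieces in the row. The long tray gets the tall candlestick on its middle dark disc, with the porcelain vase on one end disc and the lidded porcelain cup on the other; the short tray gets the bronze bowl bell on one of its discs and the short candlestick on the other. Stand every piece upright in the middle of its disc, set it down gently without dropping it or tipping any over, and leave the censer, the gilt figure and the stick box where they are.

Things in the scene. Friction and masses are not known exactly. Their poses are not given: they have to be found in the camera images.
- long_tray: Pale wooden tray, 130 (x) by 320 (y) mm, fixed to the table. Floor 8 mm thick, rim 6 mm wide and 14 mm high over the table (6 mm over the tray floor). Origin at the centre of its underside, z up. Three dark inlaid discs, 60 mm across and flush with the floor, lie along its y axis: at y = -100, 0 and +100 mm, x = 0.
- short_tray: Pale wooden tray like the long one but 130 (x) by 220 (y) mm, fixed to the table; same floor (8 mm) and rim (14 mm). Origin at the centre of its underside, z up. Two dark inlaid discs, 60 mm across, at y = -50 and +50 mm, x = 0.
- tall_candlestick: Loose round brass candlestick with an ivory candle, 120 mm tall, about 0.22 kg (the taller of the two). Foot 50 mm across and 12 mm high, stem 16 mm across up to 64 mm, holder collar 26 mm across from 64 to 74 mm, rigid candle 16 mm across from 74 to 120 mm: grip the candle at about 95 mm. Origin at the centre of its underside, z up.
- short_candlestick: Loose round brass candlestick with an ivory candle, 70 mm tall, about 0.18 kg. Foot 50 mm across and 12 mm high, stem 16 mm across up to 24 mm, collar 26 mm across from 24 to 34 mm, rigid candle 16 mm across from 34 to 70 mm: grip the candle at about 54 mm. Origin at the centre of its underside, z up.
- vase: Loose white porcelain bud vase, round, 100 mm tall, about 0.17 kg. Foot 44 mm across, belly 50 mm across at 35 mm, shoulder to 60 mm, straight neck 22 mm across from 60 to 96 mm, lip 26 mm across at the top: grip the neck at about 80 mm. Origin at the centre of its underside, z up.
- lidded_cup: Loose white porcelain water cup with its lid fixed on, round, 63 mm tall with the lid's knob, about 0.15 kg. Foot ring 42 mm across, wall 48 mm across from 8 to 42 mm, lid edge 50 mm across at 42 to 45 mm, low dome and 12 mm ball knob above: grip the wall at about 30 mm. Origin at the centre of its underside, z up.
- bell: Loose bronze bowl-shaped bell, round and open at the top, 45 mm tall, about 0.2 kg. Foot 44 mm across, 52 mm across at 14 mm, rim 54 mm across, wall 3 mm: grip it across the outside at about 30 mm. Origin at the centre of its underside, z up.
- censer: Bystander, to be left alone: squat bronze censer on three feet with two lion-head handles, 110 mm across, 74 mm tall, standing beyond the trays. Origin at the centre of its underside.
- figure: Bystander, to be left alone: gilt seated figure, 112 mm across its base, 155 mm tall, to the right of the trays as the robot sees it. Origin at the centre of its underside.
- stick_box: Bystander, to be left alone: cherrywood incense stick box with sliding lid, 50 by 180 by 39 mm, standing beyond the trays. Origin at the centre of its underside.

How it is judged:
By the outcome, as a careful person would: the job done as asked, in the order asked, and still so for the second after the job is handed in, with the robot touching nothing.
It also fails if it takes over 106 s, if anything falls off the work surface, if the arm or the gripper's body presses on something with over 40 N, if the wrist force passes 120 N, or if a joint passes its speed limit or range.

## Working session

There is one attempt and no reset: what is moved stays moved. The work goes in short steps, Python scripts to look and compute and a shell command to move; the robot and the scene stay as the last step left them, time stands still between calls to the robot, and variables do not carry over. Pictures are saved under pics/ and viewed, and the job is handed in when it is done.

```bash
ls; mkdir -p pics; python3 - <<'E'
from rig import env
import cv2,numpy as np
s=env.state();print(s)
for n in("side","top"):
    p,d=env.camera(n);cv2.imwrite(f"pics/{n}0.png",p[:,:,::-1]);np.savez(f"{n}0.npz",p=p,d=d)
    print(n,env.camera_model(n))
E
```

```text
pics
{'t': 0.0, 'joints': array([ 5.83502658e+01,  7.13495557e+00,  9.46341583e+01, -4.17782977e-04,
        7.83529896e+01, -4.73282381e+00]), 'dq': array([ 0.06594427,  0.01828318, -0.04525083,  0.08078329, -0.14325169,
        0.08841545]), 'effort': array([-1.81517947e-05, -4.23616076e+01, -3.65456092e+01, -8.37140465e-05,
        6.98193369e-03, -1.27587668e-05]), 'ee_pos': array([293.95817926, 579.03915129, 230.03575607]), 'ee_rot': array([-9.01217208e+01,  9.66707314e-03, -2.69168358e+01]), 'force': array([ 0.40612704,  0.32549423, -0.97613774]), 'torque': array([ 0.02551874, -0.00850096, -0.00787577]), 'finger_gap': 0.9997933510552964}
side {'fx': 446.03849365112217, 'fy': 446.03849365112217, 'cx': 325.254802870084, 'cy': 247.6889882374675, 'R': array([[ 0.80444427, -0.59400621, -0.00510371],
       [-0.45886388, -0.61592306, -0.64037702],
       [ 0.37724443,  0.51748953, -0.76804377]]), 't': array([-542.86654073,  231.97237624, 1023.50851589])}
top {'fx': 474.3487318526374, 'fy': 474.3487318526374, 'cx': 316.6521719413616, 'cy': 241.54862475052923, 'R': array([[ 0.01767234, -0.99947165,  0.02727855],
       [-0.99256701, -0.02082281, -0.11990475],
       [ 0.12040941, -0.02495679, -0.99241057]]), 't': array([-138.35153672,  596.24813627,  963.76966452])}
```

View pics/side0.png

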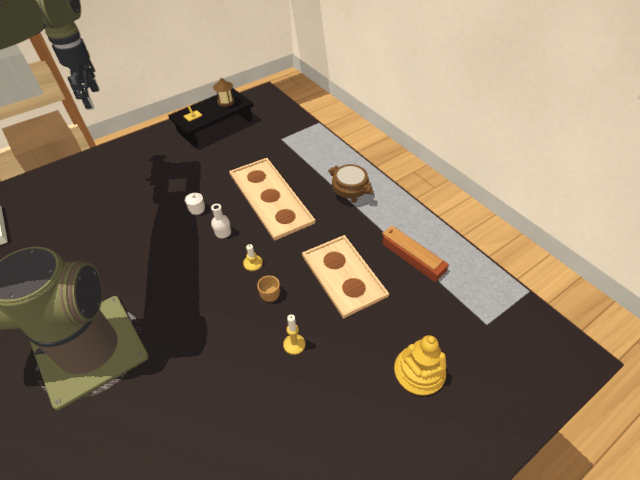

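View pics/top0.png

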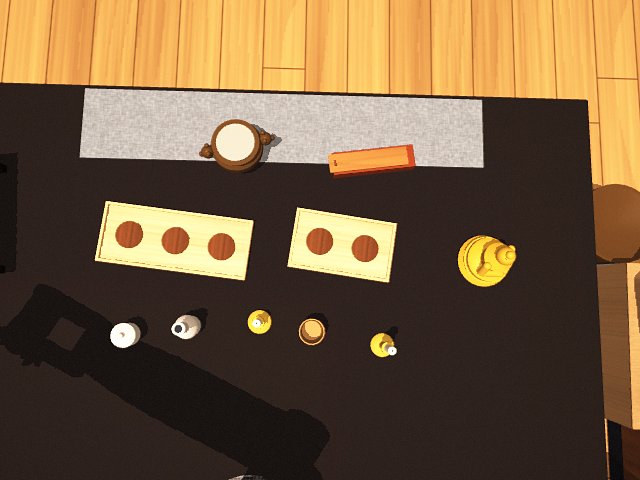

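The top view shows the cup at (124,335), vase (187,326), short candlestick (259,321), bell (312,331) and tall candlestick foot (382,345). The long tray discs are at (129,234), (175,240), (221,246) and the short tray discs at (319,241), (365,248). The side view shows the same row, unoccluded. Next I'll measure positions from both cameras.

```bash
cat > h.py <<'E'
import numpy as np,cv2
from rig import env
def cloud(n,d):
    m=env.camera_model(n);v,u=np.mgrid[0:480,0:640]
    c=np.stack([(u-m['cx'])/m['fx']*d,(v-m['cy'])/m['fy']*d,d],-1)
    return (c-m['t'])@m['R']   # R^T (c-t)
def ray(n,u,v,z):
    m=env.camera_model(n);r=m['R'].T@np.array([(u-m['cx'])/m['fx'],(v-m['cy'])/m['fy'],1]);o=-m['R'].T@m['t']
    return o+r*(z-o[2])/r[2]
def proj(n,X):
    m=env.camera_model(n);c=m['R']@np.array(X,float)+m['t'];return c[0]/c[2]*m['fx']+m['cx'],c[1]/c[2]*m['fy']+m['cy']
def rad(P):  # circle fit
    A=np.c_[2*P,np.ones(len(P))];s=np.linalg.lstsq(A,(P**2).sum(1),rcond=None)[0]
    return s[0],s[1],np.sqrt(s[2]+s[0]**2+s[1]**2)
E
python3 - <<'E'
from h import *
for n in("top","side"):
    z=np.load(n+"0.npz");p=z['p'];d=z['d'];W=cloud(n,d)
    ok=(d>0)
    print(n,'table z', np.median(W[...,2][ok&(abs(W[...,2])<15)&(p.sum(-1)<150)]))
    # discs
    hsv=cv2.cvtColor(p,cv2.COLOR_RGB2HSV)
    roi=(W[...,0]>300)&(W[...,0]<800)&(abs(W[...,1])<520)&ok
    m=(roi&(abs(W[...,2]-8)<8)&(hsv[...,1]>110)&(p[...,0]>70)&(p[...,0]<170)).astype(np.uint8)
    m=cv2.morphologyEx(m,cv2.MORPH_OPEN,np.ones((5,5)))
    k,l,st,ce=cv2.connectedComponentsWithStats(m)
    for i in range(1,k):
        if st[i,4]>150: print(' disc',st[i,4],ce[i].round(1),ray(n,*ce[i],8).round(1))
    m=(roi&(W[...,2]>6)&(W[...,0]<600)&(W[...,2]<135)).astype(np.uint8)
    k,l,st,ce=cv2.connectedComponentsWithStats(m)
    for i in range(1,k):
        if st[i,4]>80:
            P=W[l==i];print(' obj',st[i,4],ce[i].round(1),'zmax',P[:,2].max().round(1),'med',np.median(P,0).round(1), 'bb',P.min(0).round(),P.max(0).round())
E
```

```text
top table z -0.5525484191298553
 obj 3943 [177.9 255.4] zmax 19.6 med [567.  164.5   8.6] bb [518.  18.   6.] [600. 344.  20.]
 obj 2686 [343.4 259. ] zmax 18.8 med [ 566.1 -189.6    8.5] bb [ 519. -293.    6.] [600. -66.  19.]
 obj 1737 [482.5 263.1] zmax 135.0 med [ 556.7 -466.5   55.5] bb [ 513. -520.    7.] [ 600. -433.  135.]
 obj 374 [258.9 321.3] zmax 74.8 med [430.6 -10.6  11.6] bb [407. -31.   6.] [453.  15.  75.]
 obj 519 [185.8 326.5] zmax 103.0 med [420.  131.1  54. ] bb [394. 115.   7.] [441. 158. 103.]
 obj 333 [311.4 331.8] zmax 49.0 med [ 409.4 -120.6   18.4] bb [ 387. -145.    6.] [439. -94.  49.]
 obj 591 [124.6 334.5] zmax 66.2 med [400.3 258.1  47.3] bb [375. 240.   7.] [423. 290.  66.]
 obj 405 [382.7 345.2] zmax 125.5 med [ 388.2 -265.    12.3] bb [ 361. -294.    6.] [ 409. -245.  126.]
side table z -0.7137867273297914
 disc 152 [256.  176.2] [609.9 275.6   8. ]
 disc 172 [269.9 195.4] [599.  176.1   8. ]
 disc 204 [284.9 216.2] [587.9  77.1   8. ]
 disc 252 [334.  259.7] [ 604.9 -133.7    8. ]
 disc 314 [353.3 287.4] [ 590.2 -233.2    8. ]
 obj 1369 [264.4 204.8] zmax 17.2 med [565.7 141.6   8.6] bb [518.  12.   6.] [600. 345.  17.]
 obj 308 [194.9 202.4] zmax 64.9 med [397.  248.7  42.6] bb [377. 235.   8.] [424. 288.  65.]
 obj 427 [220.1 221.4] zmax 104.0 med [414.9 126.6  49.8] bb [395. 112.   6.] [443. 154. 104.]
 obj 268 [252.  258.1] zmax 74.2 med [427.3 -15.1  15. ] bb [405. -33.   6.] [454.  10.  74.]
 obj 1593 [336.  282.2] zmax 18.0 med [ 565.7 -200.8    8.6] bb [ 518. -296.    6.] [600. -66.  18.]
 obj 424 [268.7 287.5] zmax 49.2 med [ 414.4 -114.9   29.2] bb [ 387. -149.    6.] [440. -91.  49.]
 obj 451 [293.5 335.9] zmax 125.0 med [ 382.2 -277.3   25.6] bb [ 362. -297.    6.] [ 409. -250.  125.]
 obj 1486 [415.9 364.2] zmax 135.0 med [ 542.1 -495.4   71.9] bb [ 514. -520.    6.] [ 598. -434.  135.]
```

```bash
python3 - <<'E'
from h import *
C={'tall':(386,-271),'vase':(419,134),'cup':(400,263),'bell':(413,-120),'short':(430,-11)}
SL={'tall':[(6,13,25),(85,113,8),(115,130,8)],'vase':[(28,42,25),(65,93,11),(96,110,13)],'cup':[(10,40,24),(40,46,25),(55,70,6)],'bell':[(15,30,26),(38,44,27),(45,52,27)],'short':[(6,13,25),(40,64,8),(66,80,8)]}
W={}
for n in("top","side"):
    z=np.load(n+"0.npz");W[n]=cloud(n,z['d']);p=z['p'];d=z['d']
    print(n,'cam',(-env.camera_model(n)['R'].T@env.camera_model(n)['t']).round())
    if n=='top':
        for u,v in((129,234),(175,240),(221,246),(319,241),(365,248)):
            win=p[v-25:v+26,u-25:u+26].astype(int);m=((win[...,2]<80)&(win[...,0]<175)).astype(np.uint8)
            k,l,st,ce=cv2.connectedComponentsWithStats(m);i=l[25,25]
            c=ce[i]+[u-25,v-25];print(p[v,u],st[i],c,ray(n,*c,8).round(1))
for k,c in C.items():
  for lo,hi,r in SL[k]:
    for n in W:
        P=W[n][(np.hypot(W[n][...,0]-c[0],W[n][...,1]-c[1])<38)&(W[n][...,2]>lo)&(W[n][...,2]<hi)]
        if len(P)>4: 
            from scipy.optimize import least_squares
            s=least_squares(lambda q:np.hypot(*(P[:,:2]-q).T)-r,P[:,:2].mean(0)+ (np.array([15,0]) if n=='top' else [8,8]),loss='soft_l1').x
            print(k,lo,hi,n,len(P),'mean',P.mean(0).round(1),'bbc',((P.max(0)+P.min(0))/2).round(1),'fit',s.round(1))
E
```

```text
top cam [ 478. -102. 1032.]
[183  91  45] [   0    0   51   51 2281] [128.63963174 234.01534415] [610.3 278.    8. ]
[184  95  43] [   0    0   51   51 2342] [174.49530316 239.9735269 ] [599.4 179.3   8. ]
[187  96  48] [   0    0   51   51 2360] [220.45042373 245.94322034] [588.5  80.1   8. ]
[190  94  45] [   0    0   51   51 2356] [318.56409168 241.07470289] [ 603.5 -131.7    8. ]
[184  94  49] [   0    0   51   51 2352] [364.53826531 247.93069728] [ 590.6 -232.1    8. ]
side cam [ 157. -709.  932.]
tall 6 13 top 214 mean [ 387.9 -265.3    9.2] bbc [ 384.7 -269.6    9.5] fit [ 398.4 -246.8]
tall 6 13 side 190 mean [ 384.3 -276.3    9.7] bbc [ 385.4 -273.3    9.5] fit [ 390.9 -262.2]
tall 85 113 top 24 mean [ 387.  -264.7  100.4] bbc [ 385.4 -266.7   99.1] fit [ 384.3 -270.6]
tall 85 113 side 48 mean [ 382.8 -276.7   99.3] bbc [ 384.6 -274.6   98.5] fit [ 385.8 -271.1]
tall 115 130 top 52 mean [ 384.2 -270.2  119.1] bbc [ 384.1 -270.1  120.9] fit [ 380.9 -270.2]
tall 115 130 side 43 mean [ 384.9 -272.5  118.9] bbc [ 385.1 -271.4  120.2] fit [ 383.3 -269.1]
vase 28 42 top 58 mean [4
[... 1388 characters left out ...]
op 43 mean [ 411.3 -120.8   46.3] bbc [ 412.3 -119.2   47. ] fit [ 413.  -118.2]
bell 45 52 side 22 mean [ 413.8 -120.3   46.4] bbc [ 413.5 -121.5   47.1] fit [ 412.8 -122.4]
short 6 13 top 229 mean [430.1  -9.2   9.3] bbc [429.8  -8.1   9.5] fit [426.   -3.3]
short 6 13 side 123 mean [428.2 -16.5   9.3] bbc [429.6 -11.7   9.5] fit [4.329e+02 3.000e-01]
short 40 64 top 9 mean [431.6 -13.8  53.1] bbc [431.3 -13.1  51.1] fit [428.8  -7.4]
short 40 64 side 41 mean [428.  -13.7  51.4] bbc [429.9 -11.9  51.3] fit [430.5  -8.4]
short 66 80 top 47 mean [428.9  -7.7  69.3] bbc [429.6  -7.   70.7] fit [424.7  -6.7]
short 66 80 side 27 mean [429.8 -10.2  69.2] bbc [430.7  -9.8  70.1] fit [429.3  -4.6]
```

```bash
python3 - <<'E'
from h import *
z=np.load("top0.npz");p=z['p'].astype(int)
for u,v in((129,234),(175,240),(221,246),(319,241),(365,248)):
    win=p[v-22:v+23,u-22:u+23];m=((win[...,1]<140)&(win[...,0]>90)).astype(np.uint8)
    k,l,st,ce=cv2.connectedComponentsWithStats(m);i=l[22,22];c=ce[i]+[u-22,v-22]
    print(st[i],c,ray('top',*c,8).round(1))
E
python3 -m inch '[[[0,0,0],0.1835],[[0,0,0],0.1835],[[0,0,0],0.1835],[[0,0,0],0.1835],[[0,0,0],0.1835],[[0,0,0],0.1835],[[4,0,3],0],[[5,0,3],0],[[5,0,3],0],[[5,0,3],0]]' 8.5 40
```

```text
[  8   9  28  27 589] [128.7860781  233.99151104] [610.3 277.7   8. ]
[  9   9  28  27 586] [175.0443686  240.07508532] [599.2 178.1   8. ]
[  9   9  27  27 581] [221.0757315  246.29432014] [587.8  78.7   8. ]
[  9   9  27  27 568] [319.27640845 240.86443662] [ 604.  -133.2    8. ]
[  9   9  27  27 563] [364.53996448 248.11900533] [ 590.2 -232.1    8. ]
t: 1.35
ee_pos: [414.7, 387.8, 230.8]
ee_rot: [-90.0, -0.0, -90.0]
force: [-0.0, 1.0, 0.5]
finger_gap: 0.994
```

```bash
python3 -m inch '[[[4,0,0],0],[[6,0,0],0],[[6,0,0],0],[[6,0,0],0],[[6,0,0],0],[[6,0,0],0],[[6,0,-0.6],0],[[6,0,-0.8],0],[[6,0,-0.8],0],[[6,0,-0.8],0]]' 8.5 40
python3 -m inch '[[[5,0,0],0],[[2.9,0,0],0],[[0,2,0],0],[[0,3,0],0],[[0,4,0],0],[[0,3,0],0],[[0,2,0],0],[[0,1,0],0],[[0,0,0],0],[[0,0,0],0]]'
```

```text
t: 2.6
ee_pos: [383.4, -192.2, 231.1]
ee_rot: [-90.0, -0.0, -90.0]
force: [1.0, 0.0, 0.6]
finger_gap: 0.993
t: 3.85
ee_pos: [384.8, -269.6, 82.2]
ee_rot: [-89.9, -0.1, -90.0]
force: [-0.4, -0.1, -0.4]
finger_gap: 0.995
```

```bash
python3 -m inch '[[[0.1,0.3,0],0],[[0,0.4,0],0],[[0,0,0],0],[[0,0,0],0],[[0,0,0],0],[[0,0,0],0],[[0,0,0],0],[[0,0,0],0],[[0,0,0],0],[[0,0,0],0]]' 2.5 40
python3 - <<'E'
from h import *
for n in("side","top"):
    p,d=env.camera(n);u,v=map(int,proj(n,(385,-271,80)));cv2.imwrite(f"pics/{n}1.png",cv2.resize(p[max(v-90,0):v+90,max(u-90,0):u+90,::-1],None,fx=3,fy=3))
E
```

```text
t: 5.1
ee_pos: [384.3, -270.4, 74.3]
ee_rot: [-90.0, 0.0, -90.0]
force: [1.1, -1.4, 0.5]
finger_gap: 0.295
```

View pics/side1.png

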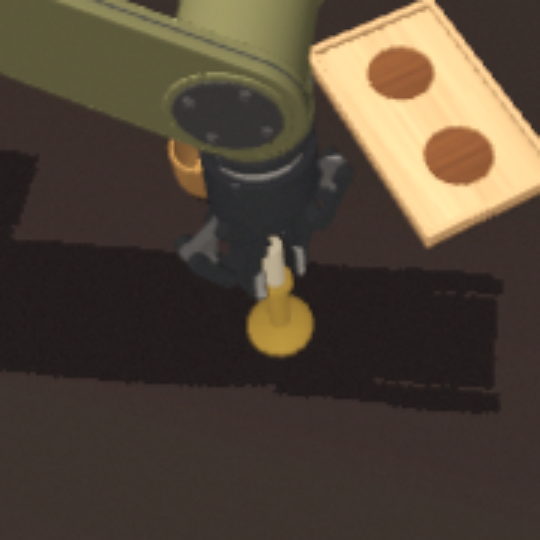

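View pics/top1.png

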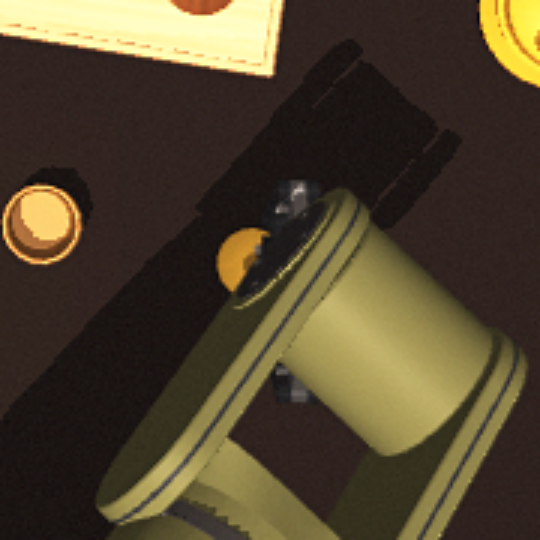

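The candle (crop px ~(275,260)) sits between the two fingers. I'm closing on it.

```bash
python3 -m inch '[[[0,0,0],0],[[0,0,0],0],[[0,0,0],0],[[0,0,0],0],[[0,-0.2,0],0],[[0,-0.5,0],0],[[0,-0.8,0],0],[[0,-1,0],0],[[0,-1,0],0],[[0,-1,0],0]]' 0 40
python3 - <<'E'
from h import *
for n in("side",):
    p,d=env.camera(n);u,v=map(int,proj(n,(385,-271,100)));cv2.imwrite(f"pics/{n}2.png",cv2.resize(p[max(v-60,0):v+60,max(u-60,0):u+60,::-1],None,fx=4,fy=4))
E
```

```text
t: 6.45
ee_pos: [384.4, -270.6, 120.3]
ee_rot: [-90.0, -0.0, -90.0]
force: [-0.1, -0.7, -2.2]
finger_gap: 0.175
```

View pics/side2.png

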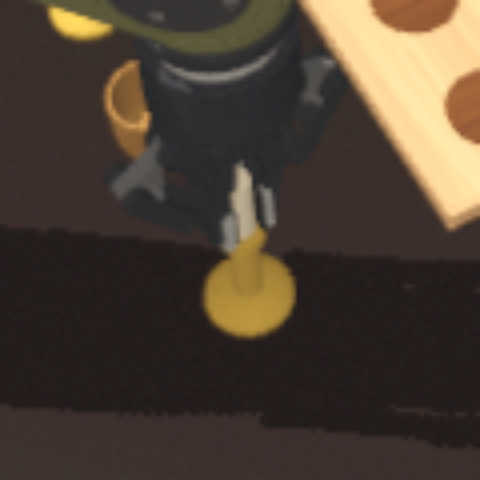

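```bash
python3 -m inch '[[[0,-1.5,0],0],[[0,-2,0],0],[[0,-1.5,0],0],[[-0.9,0,0.43],0],[[-1.8,0,0.86],0],[[-2.7,0,1.3],0],[[-3.6,0,1.73],0],[[-4.06,0,1.95],0],[[-4.06,0,1.95],0],[[-4.06,0,1.95],0]]'
python3 -m inch '[[[-4.06,0,1.95],0],[[-4.06,0,1.95],0],[[-4.06,0,1.95],0],[[-3.6,0,1.73],0],[[-2.7,0,1.3],0],[[-2.25,0,1.08],0],[[-1.8,0,0.86],0],[[-1.06,0,0.4],0],[[0,0,0],0],[[0,0,0],0]]'
```

```text
t: 7.75
ee_pos: [485.9, -56.5, 168.4]
ee_rot: [-90.1, 0.0, -90.0]
force: [0.7, -0.6, -2.5]
finger_gap: 0.175
t: 9.0
ee_pos: [598.0, 176.6, 169.3]
ee_rot: [-90.0, -0.0, -90.0]
force: [0.2, -0.3, -2.6]
finger_gap: 0.175
```

```bash
python3 -m inch '[[[0,0.7,0.1],0],[[0,1.5,0],0],[[0,1.8,0],0],[[0,1.5,0],0],[[0,1,0],0],[[0,0.7,0],0],[[0,0.4,0],0],[[0,0.2,0],0],[[0,0,0],0],[[0,0,0],0]]'
python3 - <<'E'
from h import *
for n in("side","top"):
    p,d=env.camera(n);u,v=map(int,proj(n,(599,177,40)));cv2.imwrite(f"pics/{n}3.png",cv2.resize(p[max(v-60,0):v+60,max(u-60,0):u+60,::-1],None,fx=4,fy=4))
    print(proj(n,(599,177,8)))
E
```

```text
t: 10.25
ee_pos: [599.5, 177.3, 91.9]
ee_rot: [-90.0, 0.0, -90.0]
force: [-0.3, -0.3, -3.5]
finger_gap: 0.175
(np.float64(269.7278007079583), np.float64(195.2212265237572))
(np.float64(175.55593591364362), np.float64(240.18408275897607))
```

View pics/side3.png

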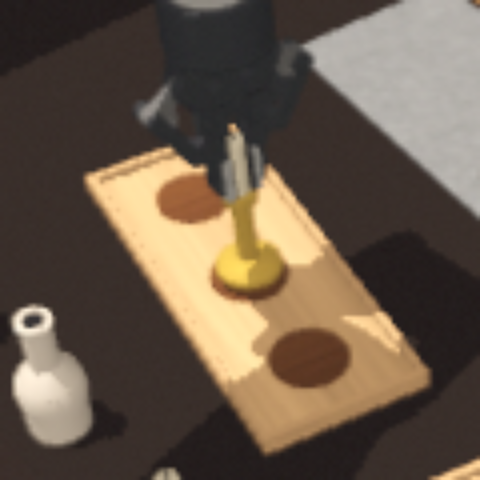

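View pics/top3.png

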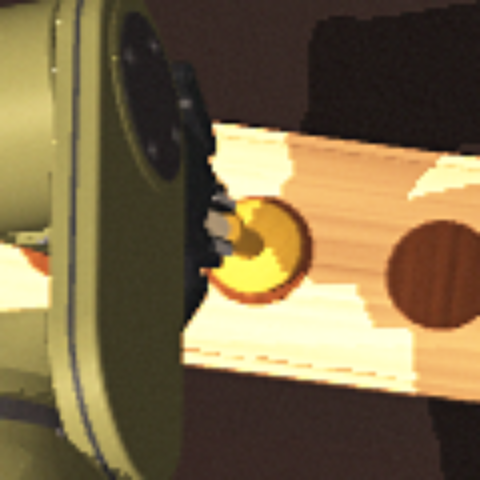

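The foot hovers over the middle disc, concentric with it in both views. I'm lowering it slowly.

```bash
python3 -m inch '[[[0,0.2,0],0],[[0,0.2,0],0],[[0,0.15,0],0],[[0,0.1,0],0],[[0,0.05,0],0],[[0,0.05,0],0],[[0,0.05,0],0],[[0,0.05,0],0],[[0,0,0],0],[[0,0,0],0]]'
```

```text
t: 11.6
ee_pos: [599.2, 177.2, 82.8]
ee_rot: [-90.0, -0.0, -90.0]
force: [0.6, -0.1, -2.1]
finger_gap: 0.176
```

```bash
python3 -m inch '[[[0,0.04,0],0],[[0,0.03,0],0],[[0,0.03,0],0],[[0,0,0],0],[[0,0,0],0],[[0,0,0],0],[[0,0,0],0],[[0,0,0],0],[[0,0,0],0],[[0,0,0],0]]'
```

```text
t: 12.85
ee_pos: [599.4, 177.3, 82.5]
ee_rot: [-90.0, 0.0, -90.0]
force: [-3.1, -1.8, 5.0]
finger_gap: 0.173
```

Contact is confirmed at +5 N. Releasing and rising.

```bash
python3 -m inch '[[[0,-0.03,0],0],[[0,0,0],0],[[0,0,0],0],[[0,0,0],0],[[0,-0.5,0],0],[[0,-1.5,0],0],[[0,-2.5,0],0],[[0,-3,0],0],[[0,-3,0],0],[[0,-2,0],0]]' 4
python3 - <<'E'
from h import *
print(env.state()['ee_pos'])
for n in("side",):
    p,d=env.camera(n);u,v=map(int,proj(n,(599,177,40)));cv2.imwrite(f"pics/{n}4.png",cv2.resize(p[max(v-60,0):v+60,max(u-60,0):u+60,::-1],None,fx=4,fy=4))
E
```

```text
t: 14.1
ee_pos: [600.0, 177.4, 210.4]
ee_rot: [-89.8, 0.0, -90.0]
force: [-0.2, -0.6, -1.0]
finger_gap: 0.468
[599.99727194 177.42874297 210.38073879]
```

View pics/side4.png

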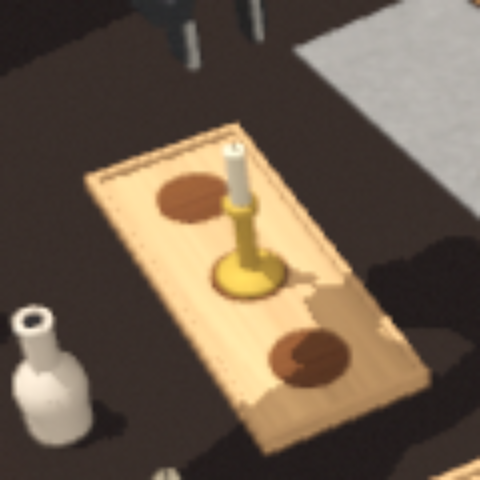

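The tall candlestick stands upright and centred on the middle disc. Vase next.

```bash
python3 -m inch '[[[0.2,0,-1.5],0],[[0.5,0,-2.5],0],[[0.6,0,-3],0],[[0.7,0,-3],0],[[0.7,0,-3],0],[[0.6,0,-2.5],0],[[0.5,0,-1.7],0],[[0.17,0,-1],0],[[0,2,0],0],[[0,2,0],0]]' 5
python3 -m inch '[[[0,2.5,0],0],[[0,2.5,0],0],[[0,2.5,0],0],[[0,1.7,0],0],[[0,1,0],0],[[0,0.5,0],0],[[0,0.2,0],0],[[0,0,0],0],[[0,0,0],0],[[0,0,0],0]]'
```

```text
t: 15.4
ee_pos: [416.5, 137.5, 165.9]
ee_rot: [-90.0, -0.0, -90.0]
force: [-1.2, -0.4, -1.1]
finger_gap: 0.585
t: 16.65
ee_pos: [417.5, 137.6, 58.5]
ee_rot: [-90.0, 0.0, -90.0]
force: [-0.3, -0.1, -0.8]
finger_gap: 0.584
```

```bash
python3 -m inch '[[[0,0,0],0],[[0,0,0],0],[[0,0,0],0],[[0,0,0],0],[[0,0,0],0],[[0,-0.2,0],0],[[0,-0.5,0],0],[[0,-0.8,0],0],[[0,-1,0],0],[[0,-1,0],0]]' 0 40
python3 - <<'E'
from h import *
for n in("side",):
    p,d=env.camera(n);u,v=map(int,proj(n,(417,137,80)));cv2.imwrite(f"pics/{n}5.png",cv2.resize(p[max(v-60,0):v+60,max(u-60,0):u+60,::-1],None,fx=4,fy=4))
E
```

```text
t: 17.9
ee_pos: [417.4, 137.6, 94.1]
ee_rot: [-90.0, 0.0, -90.0]
force: [-0.5, 0.3, -2.1]
finger_gap: 0.255
```

View pics/side5.png

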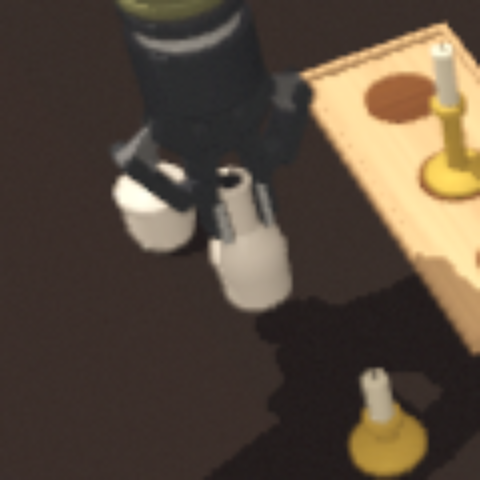

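```bash
python3 -m inch '[[[0,-1.3,0],0],[[0.2,-1.3,0.6],0],[[0.5,0,1.4],0],[[0.7,0,2.1],0],[[0.9,0,2.6],0],[[1,0,2.8],0],[[0.9,0,2.6],0],[[0.8,0,2.2],0],[[0.6,0,1.7],0],[[0.35,0,1.06],0]]'
python3 -m inch '[[[0,0,0],0],[[0,0.6,0],0],[[0,1,0],0],[[0,1,0],0],[[0,0.8,0],0],[[0,0.4,0],0],[[0,0.2,0],0],[[0,0.2,0],0],[[0,0,0],0],[[0,0,0],0]]'
```

```text
t: 19.2
ee_pos: [588.7, 77.5, 118.7]
ee_rot: [-90.0, -0.0, -90.0]
force: [0.6, -0.1, -1.0]
finger_gap: 0.253
t: 20.45
ee_pos: [588.0, 78.1, 77.4]
ee_rot: [-90.0, 0.0, -90.0]
force: [-0.3, -0.3, -1.7]
finger_gap: 0.25
```

```bash
python3 - <<'E'
from h import *
for n in("side","top"):
    p,d=env.camera(n);u,v=map(int,proj(n,(588,78,40)));cv2.imwrite(f"pics/{n}6.png",cv2.resize(p[max(v-50,0):v+50,max(u-50,0):u+50,::-1],None,fx=4,fy=4))
E
python3 -m inch '[[[0,0.2,0],0],[[0,0.2,0],0],[[0,0.2,0],0],[[0,0.15,0],0],[[0,0.1,0],0],[[0,0.1,0],0],[[0,0.05,0],0],[[0,0.05,0],0],[[0,0,0],0],[[0,0,0],0]]'
```

```text
t: 21.8
ee_pos: [587.8, 78.0, 66.7]
ee_rot: [-90.0, -0.0, -90.0]
force: [-0.4, -0.6, -1.3]
finger_gap: 0.253
```

View pics/side6.png

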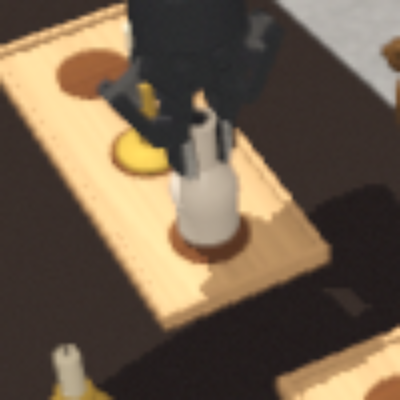

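View pics/top6.png

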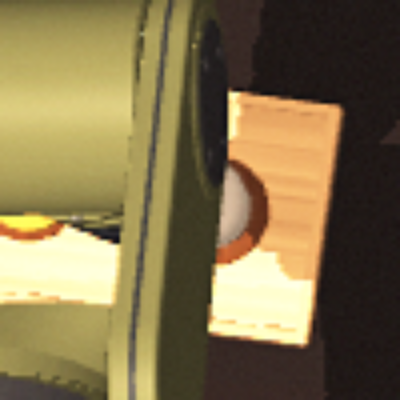

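The vase is over the end disc (side crop ~(210,240)) and about 10 mm above it, centred. I'll finish lowering to contact.

```bash
python3 -m inch '[[[0,0.03,0],0],[[0,0.02,0],0],[[0,0.02,0],0],[[0,0.02,0],0],[[0,0,0],0],[[0,0,0],0],[[0,0,0],0],[[0,0,0],0],[[0,0,0],0],[[0,0,0],0]]'
```

```text
t: 23.05
ee_pos: [588.0, 78.0, 66.3]
ee_rot: [-90.0, -0.0, -90.0]
force: [-2.1, -0.8, 5.9]
finger_gap: 0.252
```

```bash
python3 -m inch '[[[0,-0.03,0],0],[[0,0,0],0],[[0,0,0],0],[[0,0,0],0],[[0,-0.5,0],0],[[0,-1.5,0],0],[[0,-3,0],0],[[0,-3.5,0],0],[[0,-3,0],0],[[0,-1,0],0]]' 5
python3 -m inch '[[[-1,0,-1],0],[[-2,0,-2],0],[[-2.5,0,-2.6],0],[[-2.8,0,-2.8],0],[[-2.8,0,-2.8],0],[[-2.6,0,-2.6],0],[[-2.3,0,-2.4],0],[[-1.7,0,-1.7],0],[[-0.9,0,-0.97],0],[[0,0,0],0]]' 8.5
python3 - <<'E'
from h import *
W=0
for n in("side","top"):
    p,d=env.camera(n);cv2.imwrite(f"pics/{n}7.png",p[:,:,::-1])
print(env.state()['ee_pos'])
E
```

```text
t: 24.3
ee_pos: [589.3, 78.1, 195.0]
ee_rot: [-89.7, 0.0, -90.0]
force: [0.5, -0.1, -0.2]
finger_gap: 0.586
t: 25.55
ee_pos: [397.7, 264.4, 190.1]
ee_rot: [-90.1, -0.0, -89.9]
force: [-0.2, -0.5, -0.8]
finger_gap: 0.997
[398.88542631 263.83614066 190.60061194]
```

View pics/side7.png

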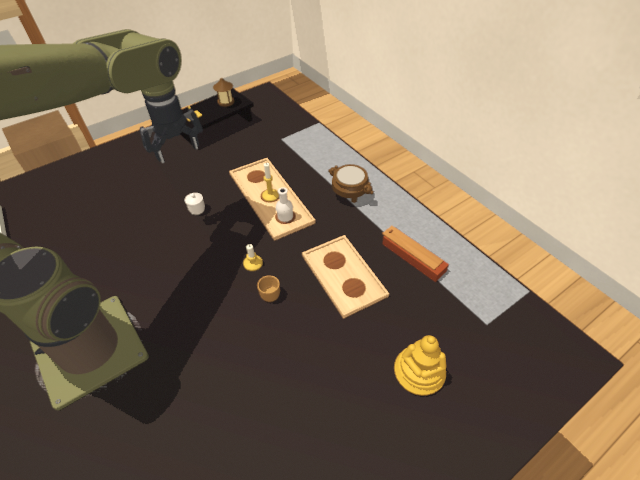

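View pics/top7.png

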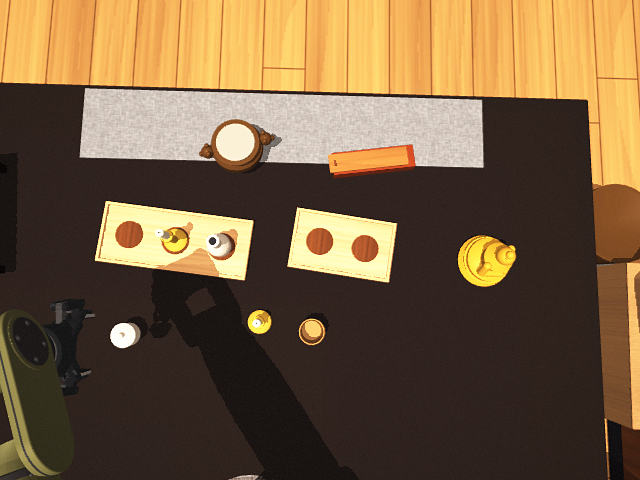

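Both pieces on the long tray stand upright: candlestick foot at (175,240) and vase at (220,244) in the top view. I'm descending on the cup.

```bash
python3 -m inch '[[[0,1,0.05],0],[[0,2.5,0],0],[[0,3,0],0],[[0,3,0],0],[[0,3,0],0],[[0,2.5,0],0],[[0,1.7,0],0],[[0,1,0],0],[[0,0.5,0],0],[[0,0,0],0]]'
python3 -m inch '[[[0,0,0],0],[[0,0,0],0],[[0,0,0],0],[[0,0,0],0],[[0,0,0],0],[[0,0,0],0],[[0,-0.2,0],0],[[0,-0.5,0],0],[[0,-0.8,0],0],[[0,-1,0],0]]' 0 40
python3 - <<'E'
from h import *
for n in("side",):
    p,d=env.camera(n);u,v=map(int,proj(n,(399,264,60)));cv2.imwrite(f"pics/{n}8.png",cv2.resize(p[max(v-60,0):v+60,max(u-60,0):u+60,::-1],None,fx=4,fy=4))
E
```

```text
t: 26.9
ee_pos: [399.9, 264.2, 9.3]
ee_rot: [-90.0, 0.0, -90.0]
force: [-0.0, 0.9, -0.0]
finger_gap: 0.995
t: 28.15
ee_pos: [399.4, 264.0, 34.5]
ee_rot: [-90.0, -0.0, -90.0]
force: [0.2, -0.4, -1.6]
finger_gap: 0.558
```

View pics/side8.png

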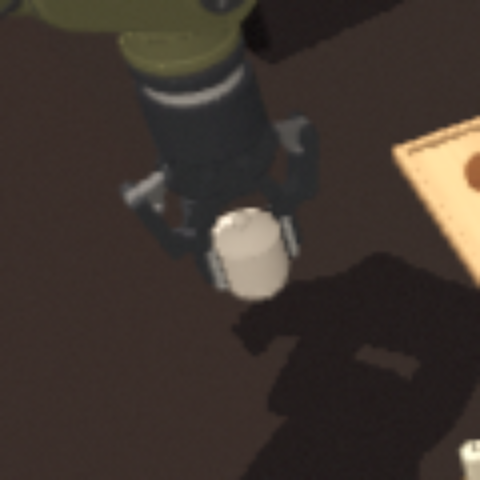

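```bash
python3 -m inch '[[[0,-1.5,0],0],[[0,-2,0.8],0],[[0,-1,2],0],[[-0.2,0,2.8],0],[[-0.2,0,3],0],[[-0.2,0,3],0],[[-0.2,0,3],0],[[-0.2,0,2.8],0],[[-0.2,0,2.2],0],[[-0.1,0,1.4],0]]'
python3 -m inch '[[[0,0,0],0],[[0,0,0],0],[[0,0.6,0],0],[[0,1.2,0],0],[[0,1.2,0],0],[[0,0.8,0],0],[[0,0.4,0],0],[[0,0.2,0],0],[[0,0,0],0],[[0,0,0],0]]'
python3 - <<'E'
from h import *
for n in("side","top"):
    p,d=env.camera(n);u,v=map(int,proj(n,(610,277,30)));cv2.imwrite(f"pics/{n}9.png",cv2.resize(p[max(v-50,0):v+50,max(u-50,0):u+50,::-1],None,fx=4,fy=4))
E
```

```text
t: 29.45
ee_pos: [610.7, 277.1, 79.7]
ee_rot: [-90.0, 0.0, -90.0]
force: [-0.9, 0.0, -1.2]
finger_gap: 0.559
t: 30.7
ee_pos: [609.9, 277.2, 35.6]
ee_rot: [-90.0, 0.0, -90.0]
force: [0.5, -0.2, -1.5]
finger_gap: 0.562
```

View pics/side9.png

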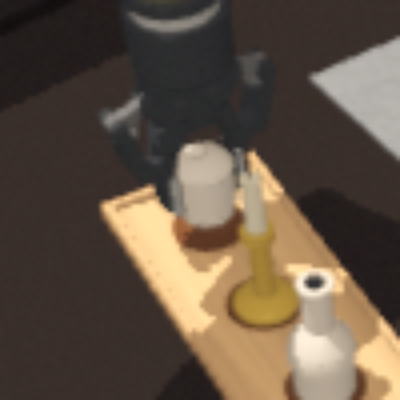

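View pics/top9.png

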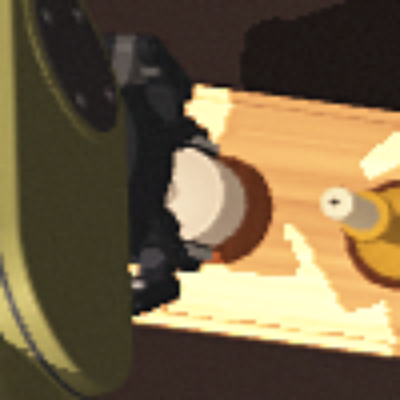

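The cup is above the end disc, with the visible offset matching parallax from its height. Lowering.

```bash
python3 -m inch '[[[0,0.3,0],0],[[0,0.4,0],0],[[0,0.4,0],0],[[0,0.3,0],0],[[0,0.15,0],0],[[0,0.1,0],0],[[0,0.05,0],0],[[0,0.05,0],0],[[0,0.05,0],0],[[0,0,0],0]]'
```

```text
t: 32.05
ee_pos: [609.7, 277.1, 18.1]
ee_rot: [-90.0, -0.0, -90.0]
force: [-4.1, -2.1, 5.4]
finger_gap: 0.559
```

```bash
python3 -m inch '[[[0,-0.03,0],0],[[0,0,0],0],[[0,0,0],0],[[0,0,0],0],[[0,-0.5,0],0],[[0,-1.5,0],0],[[0,-3,0],0],[[0,-4,0],0],[[0,-5,0],0],[[0,-4,0],0]]' 7
python3 - <<'E'
from h import *
for n in("side",):
    p,d=env.camera(n);u,v=map(int,proj(n,(610,277,30)));cv2.imwrite(f"pics/{n}10.png",cv2.resize(p[max(v-50,0):v+50,max(u-50,0):u+50,::-1],None,fx=4,fy=4))
E
```

```text
t: 33.3
ee_pos: [610.2, 277.3, 201.4]
ee_rot: [-89.8, 0.1, -90.0]
force: [0.2, 0.6, 0.1]
finger_gap: 0.815
```

View pics/side10.png

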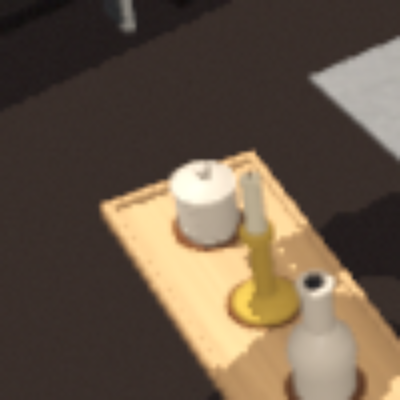

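The cup is upright on its disc. Bell next.

```bash
python3 -m inch '[[[2,0,-1],0],[[4,0,-2],0],[[5,0,-2.5],0],[[5,0,-2.5],0],[[5,0,-2.5],0],[[5,0,-2.5],0],[[5,0,-2.5],0],[[4.5,0,-2.2],0],[[3,0,-1.4],0],[[1.2,0,-0.6],0]]' 8.5
python3 -m inch '[[[0,2,0],0],[[0,3,0],0],[[0,4,0],0],[[0,4,0],0],[[0,3,0],0],[[0,1.8,0],0],[[0,1,0],0],[[0,0.4,0],0],[[0,0,0],0],[[0,0,0],0]]'
```

```text
t: 34.6
ee_pos: [412.1, -121.2, 198.1]
ee_rot: [-89.9, -0.0, -90.1]
force: [0.4, -0.4, 0.3]
finger_gap: 0.994
t: 35.85
ee_pos: [413.3, -120.2, 6.2]
ee_rot: [-89.9, -0.0, -90.0]
force: [-0.3, -0.5, -0.3]
finger_gap: 0.995
```

```bash
python3 -m inch '[[[0,-0.1,0],0],[[0,0,0],0],[[0,0,0],0],[[0,0,0],0],[[0,0,0],0],[[0,0,0],0],[[0,-0.2,0],0],[[0,-0.5,0],0],[[0,-0.8,0],0],[[0,-1,0],0]]' 0 40
python3 - <<'E'
from h import *
for n in("side",):
    p,d=env.camera(n);u,v=map(int,proj(n,(413,-120,60)));cv2.imwrite(f"pics/{n}11.png",cv2.resize(p[max(v-60,0):v+60,max(u-60,0):u+60,::-1],None,fx=4,fy=4))
E
```

```text
t: 37.1
ee_pos: [412.4, -119.9, 31.8]
ee_rot: [-90.0, 0.0, -90.0]
force: [-0.0, -0.4, -1.9]
finger_gap: 0.603
```

View pics/side11.png

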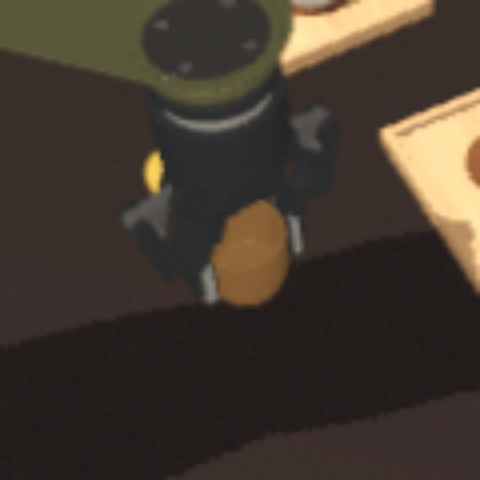

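```bash
python3 -m inch '[[[0,-1.5,0],0],[[0.5,-2,0.8],0],[[1,-1,1.6],0],[[1.4,0,2.2],0],[[1.6,0,2.6],0],[[1.7,0,2.7],0],[[1.7,0,2.7],0],[[1.5,0,2.4],0],[[1.2,0,1.8],0],[[0.6,0,1],0]]'
python3 -m inch '[[[0,0,0],0],[[0,0,0],0],[[0,0.6,0],0],[[0,1.2,0],0],[[0,1.2,0],0],[[0,0.8,0],0],[[0,0.4,0],0],[[0,0.2,0],0],[[0,0,0],0],[[0,0,0],0]]'
python3 - <<'E'
from h import *
for n in("side","top"):
    p,d=env.camera(n);u,v=map(int,proj(n,(590,-232,30)));cv2.imwrite(f"pics/{n}12.png",cv2.resize(p[max(v-50,0):v+50,max(u-50,0):u+50,::-1],None,fx=4,fy=4))
E
```

```text
t: 38.4
ee_pos: [591.5, -232.6, 77.0]
ee_rot: [-90.0, -0.0, -90.0]
force: [-0.6, -0.3, -2.0]
finger_gap: 0.606
t: 39.65
ee_pos: [590.9, -232.1, 32.8]
ee_rot: [-90.0, -0.0, -90.0]
force: [-0.5, -0.0, -1.9]
finger_gap: 0.607
```

View pics/side12.png

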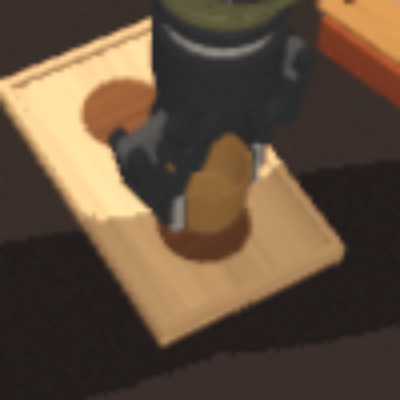

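View pics/top12.png

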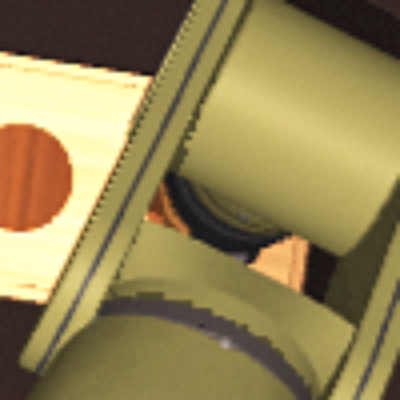

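```bash
python3 -m inch '[[[0,0.3,-0.05],0],[[0,0.4,0],0],[[0,0.3,0],0],[[0,0.2,0],0],[[0,0.1,0],0],[[0,0.1,0],0],[[0,0.05,0],0],[[0,0.05,0],0],[[0,0,0],0],[[0,0,0],0]]'
python3 - <<'E'
from h import *
for n in("side",):
    p,d=env.camera(n);u,v=map(int,proj(n,(590,-232,30)));cv2.imwrite(f"pics/{n}13.png",cv2.resize(p[max(v-35,0):v+35,max(u-35,0):u+35,::-1],None,fx=7,fy=7,interpolation=cv2.INTER_CUBIC))
E
```

```text
t: 41.0
ee_pos: [590.1, -231.9, 17.4]
ee_rot: [-90.0, -0.0, -90.0]
force: [0.1, 0.5, -2.0]
finger_gap: 0.608
```

View pics/side13.png

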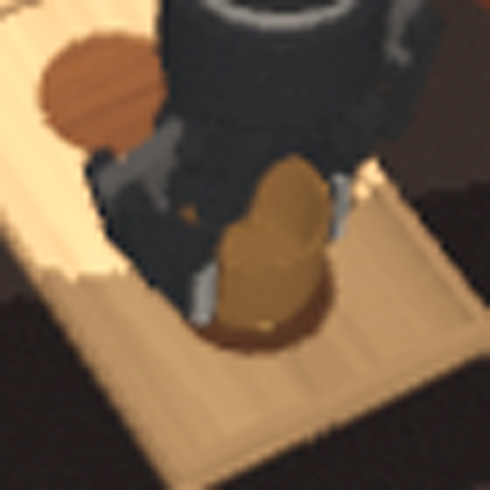

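```bash
python3 -m inch '[[[0,0.08,0],0],[[0,0.05,0],0],[[0,0.05,0],0],[[0,0.03,0],0],[[0,0.03,0],0],[[0,0,0],0],[[0,0,0],0],[[0,0,0],0],[[0,0,0],0],[[0,0,0],0]]'
```

```text
t: 42.3
ee_pos: [590.1, -232.0, 15.2]
ee_rot: [-90.0, -0.0, -90.0]
force: [-3.6, 2.4, 2.6]
finger_gap: 0.605
```

```bash
python3 -m inch '[[[0,0.02,0],0],[[0,0,0],0],[[0,0,0],0],[[0,0,0],0],[[0,0,0],0],[[0,0,0],0],[[0,0,0],0],[[0,0,0],0],[[0,0,0],0],[[0,0,0],0]]' - 20
python3 -m inch '[[[0,0,0],0],[[0,0,0],0],[[0,0,0],0],[[0,0,0],0],[[0,-0.5,0],0],[[0,-1.5,0],0],[[0,-3,0],0],[[0,-4,0],0],[[0,-4,0],0],[[0,-2,0],0]]' 7
python3 - <<'E'
from h import *
for n in("side",):
    p,d=env.camera(n);u,v=map(int,proj(n,(590,-232,30)));cv2.imwrite(f"pics/{n}14.png",cv2.resize(p[max(v-50,0):v+50,max(u-50,0):u+50,::-1],None,fx=5,fy=5,interpolation=cv2.INTER_CUBIC))
E
```

```text
t: 43.55
ee_pos: [590.1, -231.9, 15.1]
ee_rot: [-90.0, 0.0, -90.0]
force: [-4.9, 1.9, 5.1]
finger_gap: 0.606
t: 44.8
ee_pos: [591.5, -232.6, 169.1]
ee_rot: [-89.7, -0.1, -90.0]
force: [0.3, 1.1, -0.7]
finger_gap: 0.818
```

View pics/side14.png

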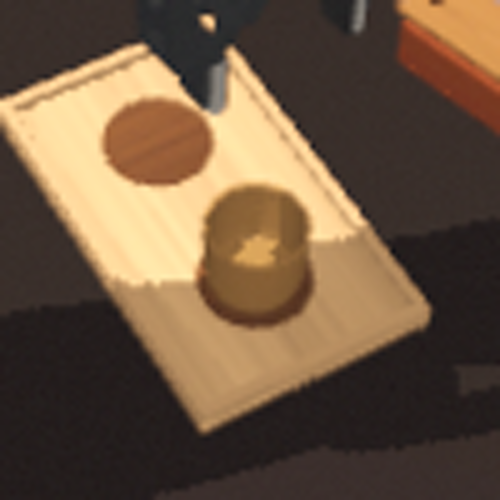

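The bell stands upright in its disc. Short candlestick next.

```bash
python3 -m inch '[[[-1,0,-0.7],0],[[-2,0,-1.5],0],[[-2.8,0,-2],0],[[-3,0,-2.2],0],[[-3,0,-2.2],0],[[-3,0,-2.2],0],[[-2.8,0,-2],0],[[-2.4,0,-1.7],0],[[-1.6,0,-1.1],0],[[-0.8,0,-0.5],0]]' 5
python3 -m inch '[[[0,0,0],0],[[0,1,0],0],[[0,2.5,0],0],[[0,3,0],0],[[0,3,0],0],[[0,2,0],0],[[0,1.2,0],0],[[0,0.6,0],0],[[0,0.2,0],0],[[0,0,0],0]]'
```

```text
t: 46.1
ee_pos: [427.8, -7.1, 163.4]
ee_rot: [-90.1, 0.0, -90.0]
force: [0.2, 0.4, -0.0]
finger_gap: 0.584
t: 47.35
ee_pos: [429.7, -8.1, 30.3]
ee_rot: [-89.9, -0.0, -90.0]
force: [-1.0, 0.5, -0.5]
finger_gap: 0.583
```

```bash
python3 -m inch '[[[0,-0.4,0],0],[[0,-0.2,0],0],[[0,0,0],0],[[0,0,0],0],[[0,0,0],0],[[0,0,0],0],[[0,0,0],0],[[0,0,0],0],[[0,0,0],0],[[0,0,0],0]]'
python3 -m inch '[[[0,0,0],0],[[0,0,0],0],[[0,0,0],0],[[0,0,0],0],[[0,0,0],0],[[0,-0.2,0],0],[[0,-0.5,0],0],[[0,-0.8,0],0],[[0,-1,0],0],[[0,-1,0],0]]' 0 40
python3 - <<'E'
from h import *
for n in("side",):
    p,d=env.camera(n);u,v=map(int,proj(n,(430,-8,60)));cv2.imwrite(f"pics/{n}15.png",cv2.resize(p[max(v-60,0):v+60,max(u-60,0):u+60,::-1],None,fx=4,fy=4))
E
```

```text
t: 48.6
ee_pos: [429.1, -7.9, 35.7]
ee_rot: [-90.0, -0.0, -90.0]
force: [-0.0, -0.5, 0.6]
finger_gap: 0.583
t: 49.85
ee_pos: [429.3, -8.0, 71.7]
ee_rot: [-90.0, -0.0, -90.0]
force: [-0.3, -0.6, -1.3]
finger_gap: 0.173
```

View pics/side15.png

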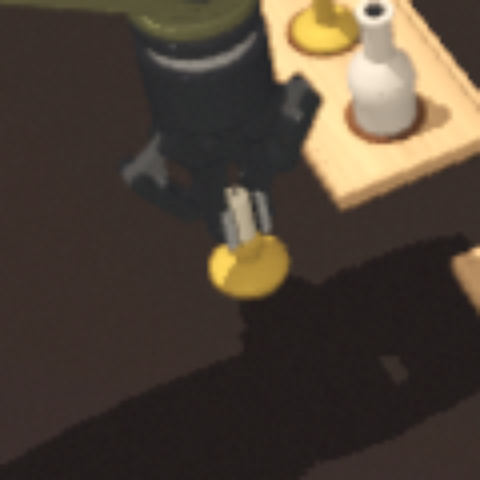

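```bash
python3 -m inch '[[[0,-1.5,0],0],[[0.6,-1.5,0.8],0],[[1.1,0,1.6],0],[[1.5,0,2.2],0],[[1.8,0,2.5],0],[[1.9,0,2.6],0],[[1.9,0,2.6],0],[[1.7,0,2.4],0],[[1.3,0,1.8],0],[[0.7,0,1],0]]'
python3 -m inch '[[[0,0,0],0],[[0,0,0],0],[[0,0.6,0],0],[[0,1.2,0],0],[[0,1.2,0],0],[[0,0.8,0],0],[[0,0.4,0],0],[[0,0.2,0],0],[[0,0,0],0],[[0,0,0],0]]'
python3 - <<'E'
from h import *
for n in("side","top"):
    p,d=env.camera(n);u,v=map(int,proj(n,(604,-133,30)));cv2.imwrite(f"pics/{n}16.png",cv2.resize(p[max(v-50,0):v+50,max(u-50,0):u+50,::-1],None,fx=4,fy=4))
E
```

```text
t: 51.15
ee_pos: [605.5, -134.2, 101.4]
ee_rot: [-90.0, -0.0, -90.0]
force: [-0.3, -1.3, -2.2]
finger_gap: 0.177
t: 52.4
ee_pos: [604.4, -133.1, 57.2]
ee_rot: [-90.0, -0.0, -90.0]
force: [-0.5, 0.2, -2.0]
finger_gap: 0.172
```

View pics/side16.png

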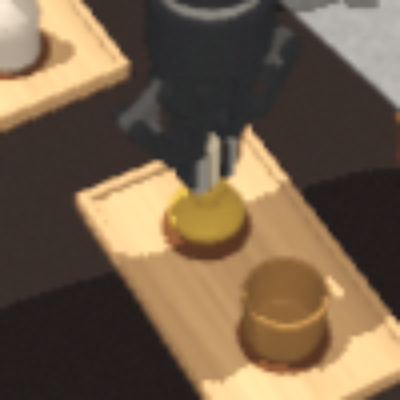

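View pics/top16.png

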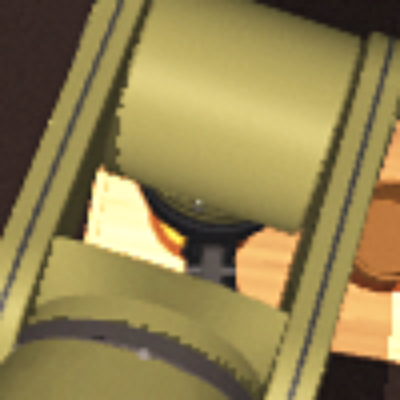

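The foot is concentric over the disc (side crop ~(207,215)), about 13 mm above it. Lowering.

```bash
python3 -m inch '[[[0,0.3,0],0],[[0,0.3,0],0],[[0,0.3,0],0],[[0,0.2,0],0],[[0,0.1,0],0],[[0,0.05,0],0],[[0,0.05,0],0],[[0,0.04,0],0],[[0,0,0],0],[[0,0,0],0]]'
```

```text
t: 53.75
ee_pos: [604.2, -133.0, 43.8]
ee_rot: [-90.0, -0.0, -90.0]
force: [-2.6, 0.2, 3.9]
finger_gap: 0.177
```

```bash
python3 -m inch '[[[0,0,0],0],[[0,0,0],0],[[0,0,0],0],[[0,0,0],0],[[0,-0.5,0],0],[[0,-1.5,0],0],[[0,-3,0],0],[[0,-4,0],0],[[0,-5,0],0],[[0,-4,0],0]]' 4
python3 -m inch '[[[0,0,-2],0],[[0,0,-4],0],[[0,0,-4],0],[[0,0,-4],0],[[0,0,-4],0],[[0,0,-2],0],[[0,0,0],0],[[0,0,0],0],[[0,0,0],0],[[0,0,0],0]]'
python3 - <<'E'
from h import *
L=[('cup',610.1,276.8,24,8+42),('tall',599.2,177.3,25,20),('vase',588,78.2,25,43),('short',604.3,-133.3,25,20),('bell',590.2,-232.5,27,53)]
for n in("side","top"):
    p,d=env.camera(n);cv2.imwrite(f"pics/{n}17.png",p[:,:,::-1]);W=cloud(n,d)
    for k,x,y,r,h in L:
        for lo,hi in((h-5,h+4),(55,200)):
            P=W[(np.hypot(W[...,0]-x,W[...,1]-y)<38)&(W[...,2]>lo)&(W[...,2]<hi)]
            if len(P)>4:print(n,k,lo,hi,len(P),'bbc-disc',((P.max(0)+P.min(0))[:2]/2-[x,y]).round(1),'zmax',P[:,2].max().round(1))
E
```

```text
t: 55.0
ee_pos: [604.6, -133.1, 227.3]
ee_rot: [-89.8, -0.1, -90.0]
force: [0.5, -0.4, -0.1]
finger_gap: 0.468
t: 56.25
ee_pos: [404.5, -132.9, 223.3]
ee_rot: [-90.0, 0.0, -90.0]
force: [-0.2, -0.4, -0.5]
finger_gap: 0.467
side tall 15 24 10 bbc-disc [12.1 -1.1] zmax 22.9
side tall 55 200 53 bbc-disc [ 5.7 -6.5] zmax 130.0
side vase 38 47 29 bbc-disc [  1.8 -20.8] zmax 47.0
side vase 55 200 115 bbc-disc [ 4.9 -4.1] zmax 110.1
side short 15 24 114 bbc-disc [-0.6 -1.6] zmax 23.7
side short 55 200 57 bbc-disc [ 0.3 -2.4] zmax 83.2
side bell 48 57 96 bbc-disc [ 1.3 -0.1] zmax 55.6
top cup 45 54 144 bbc-disc [-0.5 -0.4] zmax 54.0
top cup 55 200 276 bbc-disc [-1.  -1.6] zmax 72.2
top tall 15 24 221 bbc-disc [ 0.3 -1.4] zmax 23.6
top tall 55 200 177 bbc-disc [-0.1 -1.5] zmax 131.7
top vase 38 47 31 bbc-disc [-0.5  1.7] zmax 46.9
top vase 55 200 355 bbc-disc [-0.8  0.3] zmax 112.4
top short 15 24 196 bbc-disc [-0.4  1.9] zmax 23.5
top short 55 200 53 bbc-disc [-0.4  1.6] zmax 85.8
top bell 48 57 120 bbc-disc [-0.3  1.8] zmax 55.8
top bell 55 200 7 bbc-disc [0.6 5.5] zmax 55.8
```

View pics/side17.png

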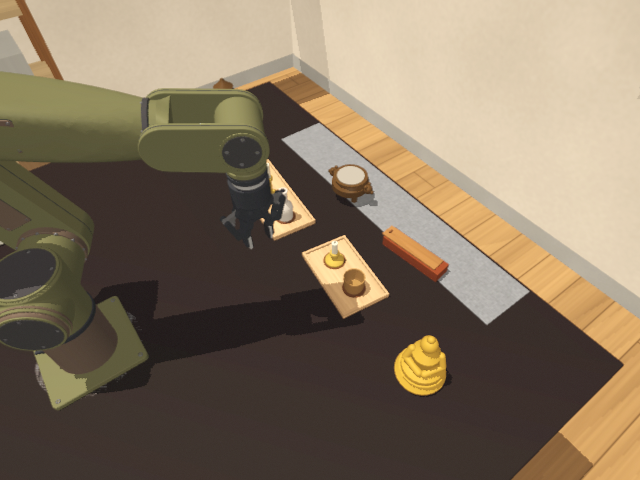

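View pics/top17.png

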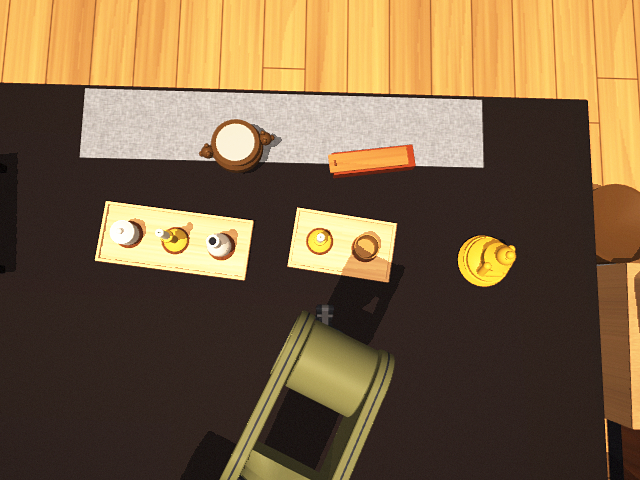

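All five pieces stand upright on their discs, within about 2 mm of centre in the top view. The bystanders look unmoved and the arm is clear, so I'm handing in.

```bash
python3 -c "
from rig import env
print(env.close_job())"
```

```text
the job is handed in; nothing more can be done
None
```

The job is handed in at about 56 s, with both trays made up as asked. On the long tray the tall candlestick is on the middle disc, the vase on the right end and the lidded cup on the left end. The short tray has the bell on the right disc and the short candlestick on the left. They were placed in the order you listed them, each lowered slowly until light contact (about 4–6 N on the wrist) before release.

- **Top camera:** every piece stands upright, its body about 2 mm or less from its disc centre. That is about the limit of the calibration.
- **Side camera:** it agreed for the short tray. The arm blocked its view of the long tray, so its larger offsets there (about 4–21 mm) are not usable. It had shown those three pieces upright on their discs after they were placed.
- **Bystanders:** I compared the censer, figure and stick box by eye only. They look unmoved, and the arm ended clear of everything.

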